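# Set out bin dividers over the shelf edge

## Robot

A 6-joint arm with a two-finger parallel gripper is mounted at the origin on the work surface. World frame = base frame: x ahead of the robot, y to its left, z up, the work surface at z = 0. Lengths are in mm, angles in rad, forces in N, time in s.
With the tool pointing down it reaches from about 425 to 950 mm from the base axis. Payload 3.5 kg.
Tool frame: the origin (TCP) lies between the finger pads; the fingertips stand 17 mm ahead of it and the grasp point (between the pads) lies 2 mm behind it; z points along the fingers, y is the line along which they close (so a half turn about z gives the same grasp; the last joint's range is limited). The gripper opens to 85 mm and grips with 20 to 120 N. Pads are 22 mm wide; open, the fingers measure 114 mm over their backs; the gripper's body (76 mm by 85 mm) begins 54 mm behind the grasp point. The pads swing forward as they close: fully open they stand 13 mm farther back than shut.
Start: joints at [1.135, 0.286, 1.577, -0, 1.279, -0.15], TCP at [190.263, 647.616, 248.325] pointing down, gripper open.
Joint ranges: [-2.77, 2.77], [-0.9, 2.22], [0.21, 2.48], [-1.53, 4.67], [0.24, 2.81], [-2.84, 2.84]. Speed limits (rad/s): [2.79, 2.79, 3.14, 3.14, 3.14, 3.14].

## Interface

Orientations are given as a rotation vector (axis times angle).
In Python, from station import manip gives the robot as it stands.
- The arm moves only by the shell command python3 -m pendant 'ROWS' [FORCE]. ROWS is JSON, a list of rows, each an object of numbers: "claw": the closure, from 0 (fully open) to 1 (shut); "tx", "ty", "tz": the shift along the world's x, y, z in mm; "ax", "ay", "az": the turn, a rotation vector about the world's x, y, z in rad. In form: [{"claw": .., "tx": .., "ty": .., "tz": .., "ax": .., "ay": .., "az": ..}, ...]. A call has exactly 8 rows; each row is the pose to reach, as a shift and turn from the pose commanded when the call began; what a row does not reach only later rows make up. A row lasts 1/8 s, in which the tool goes at most 62.5 mm and 10.7 degrees, less where a joint would pass 70% of its speed; a pose out of reach is approached as far as the arm can. A call with a gripper value outside its range is refused whole. The fingers move at their own pace and stop on an object; FORCE is the grip in N (left out, the last holds). Time passes only in rows, so rows that repeat a pose let the fingers close, or fill a call up. It gives the time, the measured TCP pose, the force, the opening and the grip force at its end, in the units of the state.
- manip.read_state(): the state, without advancing time (a new reading comes with each control period).
- manip.capture(name): name is "side" or "top"; returns the picture (400x640x3 uint8, red, green, blue); there is no depth.
- manip.camera_params(name): a dict with "mtx" (3x3 intrinsics, pixels), "rvec" (rotation vector, rad) and "tvec" (3), from world to camera coordinates, as OpenCV has them. Camera axes: x right, y down, z forward; pixel columns grow to the right and rows downward; lengths in mm; the calibration is good to about 2 mm. A picture is of the moment at which its call begins. camera_params takes no time and is no camera call.
- manip.job_done(): hands the job in; it is judged then, once.
Trained networks look in the newest picture that a camera, given by its name, has taken for a name from the list of things; names that differ only in an ending like _2 or _b are one class to them, and where a whole thing is asked for, a point or a joint stands for the part that bears it (a point fixed in the world has none). Each returns a list of dicts, best first, with "confidence" (0 to 1); they miss things now and then, are a little off and sometimes report something else, mostly with a low value. They report only what shows in the picture. A call takes as long as a camera call. They do not tell look-alikes from the thing itself.
- manip.look_for(camera, name): "extent" ([left, top, width, height] in pixels, round what is visible of it).
- manip.outline_of(camera, name): "region" (400x640 bool, what is visible of it) and "extent" ([left, top, width, height] in pixels, round what is visible of it).
- manip.tip_of(camera, name): "centre" ([column, row] in pixels: a listed point, or the origin of a listed thing).
The state is a dict: "time": time; "joints": joint angles; "qd": joint speeds; "joint_efforts": joint torques, N m; "eef_pos": TCP position; "orientation": TCP orientation; "ft_force": force on the tool from outside, world axes, zero at the start; "wrist_torque": the same for the moment, N m; "grip_width": opening from 0.0 (shut) to 1.0 (fully open); "gripper_force": force on a finger pad.
Only numpy, scipy, OpenCV 4.12 (cv2) and the standard library are available. Lean on these libraries where they do the work, as an engineer would, in place of code of your own. Each camera call takes 0.05 s, during which the arm holds its last target. There are 200 camera calls.

## Task

Two black bin dividers, each with a red stripe, lie flat on the raised plywood picking shelf. With your fingertips, slide each one out over the shelf's far edge (the edge away from the robot) until the edge runs under the red stripe across the divider's whole width, so that it can be picked up by its overhanging front. Do not lift, tip or drop the dividers, leave everything else where it is, and move clear at the end.

Things in the scene. Friction and masses are not known exactly. Their poses are not given: they have to be found in the camera images.
- stand: raised picking shelf: a light plywood board 260 mm deep (x) x 560 wide (y), 18 thick (all sizes in mm), on low grey panels, fixed to the table, its flat top 60 mm above the table. Origin: under its centre at table height; x points to its far edge (away from the robot), y along that edge, z up; turned up to 9 degrees. The far edge is clear
- edge (a point): middle of the far top edge of the picking shelf, 130 mm ahead of its centre and at the height of its top; axes as the shelf's: x outward over the edge, y along it, z up
- long_divider: loose flat black plastic bin divider, 125 mm long (x) x 100 wide (y) x 5 thick, about 70 g, flat on the shelf. Origin: centre of its underside; z up, x to its front end, which faces the shelf's far edge within 17 degrees. A red stripe 12 wide crosses its top; the stripe's centre line lies 36 mm behind the front end, 26.5 ahead of the origin, 89 ahead of the rear end. Too wide to grip across
- short_divider: loose flat black plastic bin divider, 105 mm long (x) x 90 wide (y) x 5 thick, about 70 g, flat on the shelf. Origin: centre of its underside; z up, x to its front end, which faces the shelf's far edge within 17 degrees. A red stripe 12 wide crosses its top; the stripe's centre line lies 30 mm behind the front end, 22.5 ahead of the origin, 75 ahead of the rear end. Too wide to grip across
- long_divider_stripe_left (a point): the +y (left as seen from the robot) end of the long divider's red stripe, on the stripe's centre line, at the divider's side edge, on its top face; axes as the divider's
- long_divider_stripe_right (a point): the -y (right as seen from the robot) end of the long divider's red stripe, on the stripe's centre line, at the divider's side edge, on its top face; axes as the divider's
- short_divider_stripe_left (a point): the +y (left as seen from the robot) end of the short divider's red stripe, on the stripe's centre line, at the divider's side edge, on its top face; axes as the divider's
- short_divider_stripe_right (a point): the -y (right as seen from the robot) end of the short divider's red stripe, on the stripe's centre line, at the divider's side edge, on its top face; axes as the divider's
- jar: loose small amber jar with a white cap, 36 mm across x 55 tall, standing on the shelf between the two dividers; origin centre of its underside
- spool: loose red plastic spool, 34 mm across x 32 tall, standing on the shelf between the two dividers; origin centre of its underside
- screwdriver: loose screwdriver lying on the table to the right of the shelf
- tape: loose blue ring of tape, 90 mm across x 24 tall, lying on the table to the left of the shelf; origin centre of its underside
- spare_card: loose plain green card with no stripe, 90 x 110 x 5 mm, lying on the table to the right of the shelf; origin centre of its underside
- cup: loose white plastic cup, 66 mm across x 60 tall, standing on the table to the left of the shelf; origin centre of its underside
Not all that is in view belongs to the job. What is shaped like the short_divider but blue is not meant. Leave any orange look-alike of the long_divider alone.

How it is judged:
By the outcome, as a careful person would: the job done as asked, in the order asked, and still so for the second after the job is handed in, with the robot touching nothing.
It also fails if it takes over 48 s, if anything falls off the work surface, if the arm or the gripper's body presses on something with over 40 N, if the wrist force passes 120 N, or if a joint passes its speed limit or range.

## Working session

There is one attempt and no reset: what is moved stays moved. The work goes in short steps, Python scripts to look and compute and a shell command to move; the robot and the scene stay as the last step left them, time stands still between calls to the robot, and variables do not carry over. Pictures are saved under pics/ and viewed, at most 10 in all, crops included, and the job is handed in when it is done.

```bash
mkdir -p pics; ls
python3 - <<'E'
from station import manip
import cv2
for c in("top","side"):
    im=manip.capture(c); cv2.imwrite(f"pics/{c}0.png",im[:,:,::-1])
    p=manip.camera_params(c); print(c,p)
print(manip.read_state())
E
```

```text
pics
top {'mtx': array([[405.5172118 ,   0.        , 319.25312215],
       [  0.        , 405.5172118 , 206.4343855 ],
       [  0.        ,   0.        ,   1.        ]]), 'rvec': array([ 2.18749962, -2.1932999 ,  0.08930451]), 'tvec': array([  -8.20687655,  538.48572318, 1365.88758352])}
side {'mtx': array([[394.32011625,   0.        , 313.6780521 ],
       [  0.        , 394.32011625, 202.97577748],
       [  0.        ,   0.        ,   1.        ]]), 'rvec': array([ 2.2546159 , -0.35337881,  0.18749812]), 'tvec': array([-502.21610419,  151.81143463, 1165.40709826])}
{'time': 0.1, 'joints': array([ 1.13501957e+00,  2.87089719e-01,  1.57802685e+00,  2.35648006e-06,
        1.27857935e+00, -1.50020534e-01]), 'qd': array([ 1.92656463e-04, -2.49177965e-03, -3.14399995e-03, -1.47234486e-03,
       -2.33346395e-04, -6.80145737e-05]), 'joint_efforts': array([ 8.27353379e-04, -4.07292938e+01, -2.93700743e+01, -1.51544386e-04,
        3.42794061e-03, -2.08642251e-05]), 'eef_pos': array([190.02024203, 647.12729929, 247.07904883]), 'orientation': array([-0.44725323, -3.10897574,  0.00316146]), 'ft_force': array([ 0.35659936, -0.75778281,  0.08254875]), 'wrist_torque': array([-0.0298276 , -0.0648165 ,  0.00450216]), 'gripper_force': 0.0, 'grip_width': 1.0021326823162309}
```

View pics/top0.png

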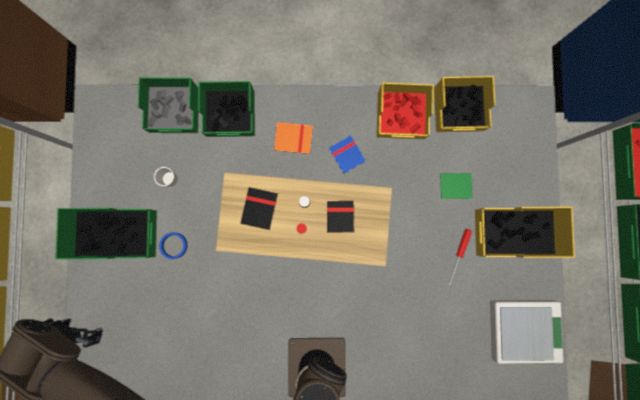

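View pics/side0.png

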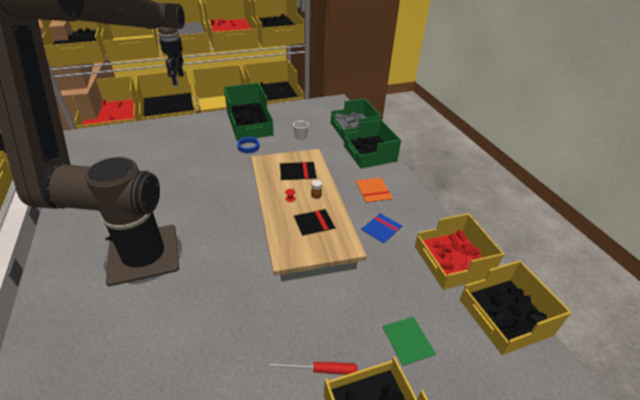

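Candidates in the top view: black with stripe at (258,208), large → long; black with stripe at (340,216), small → short; orange at (293,138) and blue at (347,155) are look-alikes, off the shelf. Next I check the choice in a crop and measure.

```bash
cat > h.py <<'E'
from station import manip
import numpy as np, cv2
S={"long":(125,100,26.5),"short":(105,90,22.5)}
def plane(cam,px,z):
    p=manip.camera_params(cam); R=cv2.Rodrigues(p["rvec"])[0]; c=-R.T@p["tvec"]
    px=np.asarray(px,float).reshape(-1,2)
    d=np.c_[px,np.ones(len(px))]@np.linalg.inv(p["mtx"]).T@R
    return (c+d*((z-c[2])/d[:,2])[:,None])[:,:2]
def rectify(cam,z,x0=350,x1=750,y0=-230,y1=330,s=0.5):
    "metric picture of plane z: column=(y1-y)/s, row=(x1-x)/s"
    p=manip.camera_params(cam); im=manip.capture(cam)
    W=np.array([[x1,y1,z],[x1,y0,z],[x0,y0,z],[x0,y1,z]],float)
    q=cv2.projectPoints(W,p["rvec"],p["tvec"],p["mtx"],None)[0].reshape(-1,2).astype(np.float32)
    w,h=int((y1-y0)/s),int((x1-x0)/s)
    H=cv2.getPerspectiveTransform(q,np.float32([[0,0],[w,0],[w,h],[0,h]]))
    return cv2.warpPerspective(im,H,(w,h),flags=cv2.INTER_CUBIC), lambda c:np.c_[x1-c[:,1]*s,y1-c[:,0]*s]
def measure(cam):
    o={}
    r,f=rectify(cam,60)
    hsv=cv2.cvtColor(r,cv2.COLOR_RGB2HSV)
    wood=((hsv[...,0]>8)&(hsv[...,0]<28)&(hsv[...,1]>60)&(hsv[...,2]>110)).astype(np.uint8)
    wood=cv2.morphologyEx(wood,cv2.MORPH_OPEN,np.ones((9,9)))
    cs,_=cv2.findContours(wood,cv2.RETR_EXTERNAL,cv2.CHAIN_APPROX_NONE)
    c=max(cs,key=cv2.contourArea)[:,0].astype(float)
    # far edge: topmost wood pixel per column, robust line
    top={}
    for u,v in c: top[u]=min(top.get(u,9999),v)
    P=f(np.array([[u,v] for u,v in top.items()]))
    k=P[:,1]; P=P[(k>k.min()+30)&(k<k.max()-30)]
    vx,vy,px,py=cv2.fitLine(P.astype(np.float32),cv2.DIST_HUBER,0,.01,.01).ravel()
    n=np.array([vy,-vx]); n*=np.sign(n[0]); a=np.arctan2(n[1],n[0]); o["n"]=n; o["d"]=n@[px,py]
    o["ymid"]=(k.min()+k.max())/2; o["edge_ang"]=a
    r,f=rectify(cam,65); hsv=cv2.cvtColor(r,cv2.COLOR_RGB2HSV)
    blk=hsv[...,2]<75
    red=((hsv[...,0]<8)|(hsv[...,0]>172))&(hsv[...,1]>120)&(hsv[...,2]>75)
    m=cv2.morphologyEx((blk|red).astype(np.uint8),cv2.MORPH_OPEN,np.ones((15,15)))
    cs,_=cv2.findContours(m,cv2.RETR_EXTERNAL,cv2.CHAIN_APPROX_NONE); o["obj"]=[]
    for c in cs:
        if cv2.contourArea(c)<24000 or cv2.contourArea(c)>70000: continue
        mm=np.zeros_like(m); cv2.drawContours(mm,[c],-1,1,-1)
        rr=np.argwhere(red&(mm>0))[:,::-1].astype(float)
        if len(rr)<2000: continue
        B=f(cv2.boxPoints(cv2.minAreaRect(c)).astype(float)); ctr=B.mean(0)
        q=f(rr); s=q.mean(0)
        e=[B[1]-B[0],B[2]-B[1]]; e=sorted(e,key=lambda v:-abs(v@(s-ctr))/np.linalg.norm(v))
        L,Wd=map(np.linalg.norm,e); u=e[0]/L; u*=np.sign(u@(s-ctr))
        t=np.array([-u[1],u[0]]); hw=Wd/2; ends=[s+t*hw,s-t*hw]
        o["obj"].append(dict(ctr=ctr.round(1),L=round(L,1),W=round(Wd,1),ang=round(float(np.arctan2(u[1],u[0])),4),stripe=s.round(1),over=[round(float(n@p-o["d"]),1) for p in ends], front=round(float(n@(ctr+u*L/2)-o["d"]),1)))
    return o
def show(o):
    for k,v in o.items():
        if k=="obj": [print(x) for x in v]
        else: print(k,np.round(v,4))
E
python3 - <<'E'
from h import *
for c in("top","side"): print(c); show(measure(c))
r,f=rectify("top",65); cv2.imwrite("pics/rect.png",cv2.resize(r,None,fx=.7,fy=.7)[:,:,::-1])
for n in ("jar","spool"):
    for c in ("top","side"):
        t=manip.tip_of(c,n)[:1]; print(n,c,[plane(c,x["centre"],60).round(0).tolist() for x in t])
E
```

```text
top
n [ 0.9956 -0.0933]
d 619.5342
ymid 50.25
edge_ang -0.0934
{'ctr': array([530.5, 190.7]), 'L': np.float64(119.1), 'W': np.float64(98.0), 'ang': -0.2169, 'stripe': array([556.3, 184.9]), 'over': [-76.8, -88.9], 'front': -50.0}
side
n [ 0.9956 -0.0938]
d 619.9314
ymid 50.25
edge_ang -0.0939
{'ctr': array([502.1, -78.4]), 'L': np.float64(101.1), 'W': np.float64(89.4), 'ang': 0.0115, 'stripe': array([525.5, -78.3]), 'over': [-94.1, -84.7], 'front': -62.5}
{'ctr': array([529.7, 189.7]), 'L': np.float64(120.1), 'W': np.float64(100.2), 'ang': -0.209, 'stripe': array([556. , 184.7]), 'over': [-78.0, -89.5], 'front': -50.7}
jar top [[[551.0, 44.0]]]
jar side [[[543.0, 24.0]]]
spool top [[[462.0, 47.0]]]
spool side [[[466.0, 60.0]]]
```

View pics/rect.png

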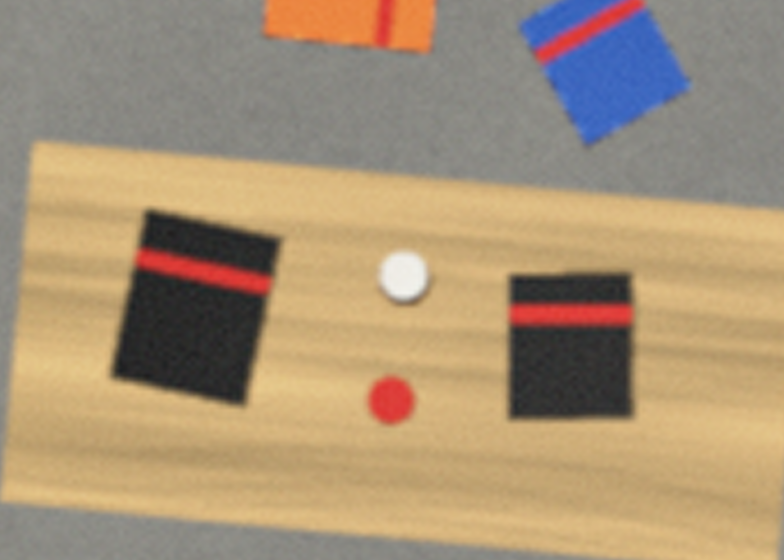

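The crop shows the long divider on the left, the short one on the right, with the jar and spool between them. The orange and blue look-alikes lie off the shelf. I'll use two half-open fingertips as a pusher parallel to the edge, starting with the long divider.

```bash
python3 -m pendant '[{"claw":0.4,"tx":20,"ty":-35,"tz":0,"az":0.05},{"claw":0.4,"tx":48,"ty":-85,"tz":0,"az":0.1},{"claw":0.4,"tx":76,"ty":-137,"tz":0,"az":0.15},{"claw":0.4,"tx":105,"ty":-189,"tz":0,"az":0.192},{"claw":0.4,"tx":134,"ty":-241,"tz":0,"az":0.192},{"claw":0.4,"tx":163,"ty":-293,"tz":0,"az":0.192},{"claw":0.4,"tx":192,"ty":-345,"tz":0,"az":0.192},{"claw":0.4,"tx":220,"ty":-396,"tz":0,"az":0.192}]'
python3 -m pendant '[{"claw":0.4,"tx":20,"ty":-36,"tz":-5},{"claw":0.4,"tx":28.4,"ty":-51.8,"tz":-40},{"claw":0.4,"tx":28.4,"ty":-51.8,"tz":-85},{"claw":0.4,"tx":28.4,"ty":-51.8,"tz":-120},{"claw":0.4,"tx":28.4,"ty":-51.8,"tz":-145},{"claw":0.4,"tx":28.4,"ty":-51.8,"tz":-155},{"claw":0.4,"tx":28.4,"ty":-51.8,"tz":-160},{"claw":0.4,"tx":28.4,"ty":-51.8,"tz":-160}]'
```

```text
invalid input at $[0]: expected keys claw, tx, ty, tz, ax, ay, az
invalid input at $[0]: expected keys claw, tx, ty, tz, ax, ay, az
```

```bash
python3 -m pendant '[{"claw":0.4,"tx":20,"ty":-35,"tz":0,"ax":0,"ay":0,"az":0.05},{"claw":0.4,"tx":48,"ty":-85,"tz":0,"ax":0,"ay":0,"az":0.1},{"claw":0.4,"tx":76,"ty":-137,"tz":0,"ax":0,"ay":0,"az":0.15},{"claw":0.4,"tx":105,"ty":-189,"tz":0,"ax":0,"ay":0,"az":0.192},{"claw":0.4,"tx":134,"ty":-241,"tz":0,"ax":0,"ay":0,"az":0.192},{"claw":0.4,"tx":163,"ty":-293,"tz":0,"ax":0,"ay":0,"az":0.192},{"claw":0.4,"tx":192,"ty":-345,"tz":0,"ax":0,"ay":0,"az":0.192},{"claw":0.4,"tx":220,"ty":-396,"tz":0,"ax":0,"ay":0,"az":0.192}]' &&
python3 -m pendant '[{"claw":0.4,"tx":20,"ty":-36,"tz":-5,"ax":0,"ay":0,"az":0},{"claw":0.4,"tx":28.4,"ty":-51.8,"tz":-40,"ax":0,"ay":0,"az":0},{"claw":0.4,"tx":28.4,"ty":-51.8,"tz":-85,"ax":0,"ay":0,"az":0},{"claw":0.4,"tx":28.4,"ty":-51.8,"tz":-120,"ax":0,"ay":0,"az":0},{"claw":0.4,"tx":28.4,"ty":-51.8,"tz":-145,"ax":0,"ay":0,"az":0},{"claw":0.4,"tx":28.4,"ty":-51.8,"tz":-155,"ax":0,"ay":0,"az":0},{"claw":0.4,"tx":28.4,"ty":-51.8,"tz":-158,"ax":0,"ay":0,"az":0},{"claw":0.4,"tx":28.4,"ty":-51.8,"tz":-158,"ax":0,"ay":0,"az":0}]'
```

```text
time: 1.55
eef_pos: [411.0, 249.9, 248.8]
orientation: [0.147, 3.137, 0.001]
ft_force: [1.5, 0.7, 0.5]
grip_width: 0.6
gripper_force: 0.0
time: 2.55
eef_pos: [439.4, 200.0, 91.3]
orientation: [0.147, 3.136, 0.001]
ft_force: [0.4, 0.3, -0.4]
grip_width: 0.6
gripper_force: 0.0
```

```bash
python3 -m pendant '[{"claw":0.4,"tx":0,"ty":0,"tz":-2,"ax":0,"ay":0,"az":0},{"claw":0.4,"tx":0,"ty":0,"tz":-4,"ax":0,"ay":0,"az":0},{"claw":0.4,"tx":0,"ty":0,"tz":-5,"ax":0,"ay":0,"az":0},{"claw":0.4,"tx":0,"ty":0,"tz":-6,"ax":0,"ay":0,"az":0},{"claw":0.4,"tx":0,"ty":0,"tz":-7,"ax":0,"ay":0,"az":0},{"claw":0.4,"tx":0,"ty":0,"tz":-8,"ax":0,"ay":0,"az":0},{"claw":0.4,"tx":0,"ty":0,"tz":-8,"ax":0,"ay":0,"az":0},{"claw":0.4,"tx":0,"ty":0,"tz":-8,"ax":0,"ay":0,"az":0}]'
python3 - <<'E'
from h import *
im=manip.capture("side"); cv2.imwrite("pics/s1.png",cv2.resize(im[100:280,200:440],None,fx=3,fy=3,interpolation=2)[:,:,::-1])
E
```

```text
time: 3.55
eef_pos: [438.7, 199.8, 82.3]
orientation: [-0.147, -3.138, 0.0]
ft_force: [0.2, 0.4, 0.1]
grip_width: 0.599
gripper_force: 0.0
```

View pics/s1.png

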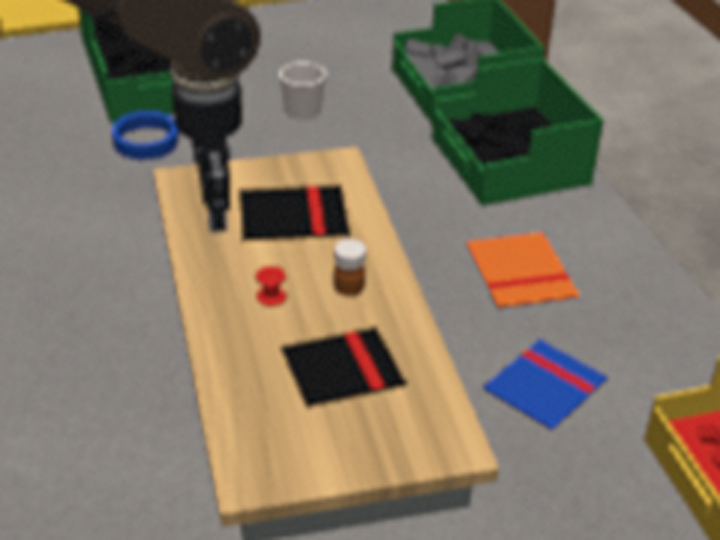

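The side view shows the fingers behind the long divider's rear end, at crop pixel (218,228), with all objects undisturbed. I'll probe down gently to find the shelf.

```bash
python3 -m pendant '[{"claw":0.4,"tx":0,"ty":0,"tz":-1,"ax":0,"ay":0,"az":0},{"claw":0.4,"tx":0,"ty":0,"tz":-2,"ax":0,"ay":0,"az":0},{"claw":0.4,"tx":0,"ty":0,"tz":-3,"ax":0,"ay":0,"az":0},{"claw":0.4,"tx":0,"ty":0,"tz":-3.5,"ax":0,"ay":0,"az":0},{"claw":0.4,"tx":0,"ty":0,"tz":-4,"ax":0,"ay":0,"az":0},{"claw":0.4,"tx":0,"ty":0,"tz":-4,"ax":0,"ay":0,"az":0},{"claw":0.4,"tx":0,"ty":0,"tz":-4,"ax":0,"ay":0,"az":0},{"claw":0.4,"tx":0,"ty":0,"tz":-4,"ax":0,"ay":0,"az":0}]'
```

```text
time: 4.6
eef_pos: [438.7, 199.8, 78.4]
orientation: [0.147, 3.138, 0.0]
ft_force: [-0.5, -0.1, 0.4]
grip_width: 0.604
gripper_force: 0.0
```

```bash
python3 -m pendant '[{"claw":0.4,"tx":0,"ty":0,"tz":-1,"ax":0,"ay":0,"az":0},{"claw":0.4,"tx":0,"ty":0,"tz":-2,"ax":0,"ay":0,"az":0},{"claw":0.4,"tx":0,"ty":0,"tz":-2.5,"ax":0,"ay":0,"az":0},{"claw":0.4,"tx":0,"ty":0,"tz":-3,"ax":0,"ay":0,"az":0},{"claw":0.4,"tx":0,"ty":0,"tz":-3.5,"ax":0,"ay":0,"az":0},{"claw":0.4,"tx":0,"ty":0,"tz":-4,"ax":0,"ay":0,"az":0},{"claw":0.4,"tx":0,"ty":0,"tz":-4,"ax":0,"ay":0,"az":0},{"claw":0.4,"tx":0,"ty":0,"tz":-4,"ax":0,"ay":0,"az":0}]'
```

```text
time: 5.6
eef_pos: [438.7, 199.8, 74.3]
orientation: [0.147, 3.138, -0.0]
ft_force: [0.0, -0.2, -0.4]
grip_width: 0.602
gripper_force: 0.0
```

```bash
python3 -m pendant '[{"claw":0.4,"tx":0,"ty":0,"tz":-0.5,"ax":0,"ay":0,"az":0},{"claw":0.4,"tx":0,"ty":0,"tz":-1,"ax":0,"ay":0,"az":0},{"claw":0.4,"tx":0,"ty":0,"tz":-1.5,"ax":0,"ay":0,"az":0},{"claw":0.4,"tx":0,"ty":0,"tz":-2,"ax":0,"ay":0,"az":0},{"claw":0.4,"tx":0,"ty":0,"tz":-2.5,"ax":0,"ay":0,"az":0},{"claw":0.4,"tx":0,"ty":0,"tz":-3,"ax":0,"ay":0,"az":0},{"claw":0.4,"tx":0,"ty":0,"tz":-3,"ax":0,"ay":0,"az":0},{"claw":0.4,"tx":0,"ty":0,"tz":-3,"ax":0,"ay":0,"az":0}]'
```

```text
time: 6.6
eef_pos: [438.8, 199.9, 73.7]
orientation: [-0.147, -3.136, 0.001]
ft_force: [-7.7, -2.7, 16.9]
grip_width: 0.599
gripper_force: 8.1
```

```bash
python3 -m pendant '[{"claw":0.4,"tx":0,"ty":0,"tz":4.5,"ax":0,"ay":0,"az":0},{"claw":0.4,"tx":6,"ty":-0.6,"tz":4.5,"ax":0,"ay":0,"az":0},{"claw":0.4,"tx":12,"ty":-1.1,"tz":4.5,"ax":0,"ay":0,"az":0},{"claw":0.4,"tx":18,"ty":-1.7,"tz":4.5,"ax":0,"ay":0,"az":0},{"claw":0.4,"tx":24,"ty":-2.3,"tz":4.5,"ax":0,"ay":0,"az":0},{"claw":0.4,"tx":31,"ty":-2.9,"tz":4.5,"ax":0,"ay":0,"az":0},{"claw":0.4,"tx":38,"ty":-3.6,"tz":4.5,"ax":0,"ay":0,"az":0},{"claw":0.4,"tx":45,"ty":-4.2,"tz":4.5,"ax":0,"ay":0,"az":0}]'; sed -i 's/\[...,2\]<75/[...,2]<90/' h.py
python3 - <<'E'
from h import *
for c in("top","side"): print(c); show(measure(c))
E
```

```text
time: 7.6
eef_pos: [484.1, 195.6, 75.8]
orientation: [-0.147, -3.138, -0.0]
ft_force: [-0.6, 0.7, -0.1]
grip_width: 0.603
gripper_force: 0.1
top
n [ 0.9956 -0.0933]
d 619.5398
ymid 44.5
edge_ang -0.0934
{'ctr': array([503. , -77.5]), 'L': np.float64(100.0), 'W': np.float64(87.0), 'ang': -0.0, 'stripe': array([525.5, -77.4]), 'over': [-93.2, -85.1], 'front': -61.7}
side
n [ 0.9956 -0.0938]
d 619.9326
ymid 50.25
edge_ang -0.0939
{'ctr': array([502.1, -78.7]), 'L': np.float64(102.0), 'W': np.float64(89.9), 'ang': 0.0102, 'stripe': array([525.6, -78.2]), 'over': [-94.0, -84.7], 'front': -61.9}
{'ctr': array([550.8, 237. ]), 'L': np.float64(183.0), 'W': np.float64(141.7), 'ang': -1.6631, 'stripe': array([584.6, 193.4]), 'over': [14.8, -126.9], 'front': -93.6}
```

The stripe is where the geometry predicts, about 56 mm short of the edge. I'll push 48 mm more, then measure the stripes directly.

```bash
cat >> h.py <<'E'
def stripes(cam):
    o=measure(cam); n,d=o["n"],o["d"]; t=np.array([-n[1],n[0]])
    r,f=rectify(cam,65); hsv=cv2.cvtColor(r,cv2.COLOR_RGB2HSV)
    red=(((hsv[...,0]<8)|(hsv[...,0]>172))&(hsv[...,1]>110)&(hsv[...,2]>75)).astype(np.uint8)
    print(cam,"d",round(o["d"],1),"ang",round(o["edge_ang"],4))
    for c in cv2.findContours(red,cv2.RETR_EXTERNAL,cv2.CHAIN_APPROX_NONE)[0]:
        R=cv2.minAreaRect(c); w,l=sorted(R[1])
        if not(70<l*.5<115 and w*.5<25): continue
        m=np.zeros_like(red); cv2.drawContours(m,[c],-1,1,-1)
        q=f(np.argwhere(m)[:,::-1].astype(float)); s=q.mean(0)
        v=cv2.fitLine(q.astype(np.float32),cv2.DIST_L2,0,.01,.01).ravel()[:2]; v*=np.sign(v[1])
        a=np.arctan2(-v[0],v[1])-o["edge_ang"]; h=l*.25
        print(" stripe",s.round(1),"t",round(t@s,1),"len",round(l*.5,1),"off",round(n@s-d,1),"rel ang",round(a,4),"ends L,R",round(n@(s+v*h)-d,1),round(n@(s-v*h)-d,1))
E
python3 -m pendant '[{"claw":0.4,"tx":7,"ty":-0.7,"tz":0,"ax":0,"ay":0,"az":0},{"claw":0.4,"tx":14,"ty":-1.3,"tz":0,"ax":0,"ay":0,"az":0},{"claw":0.4,"tx":21,"ty":-2,"tz":0,"ax":0,"ay":0,"az":0},{"claw":0.4,"tx":28,"ty":-2.6,"tz":0,"ax":0,"ay":0,"az":0},{"claw":0.4,"tx":35,"ty":-3.3,"tz":0,"ax":0,"ay":0,"az":0},{"claw":0.4,"tx":41,"ty":-3.9,"tz":0,"ax":0,"ay":0,"az":0},{"claw":0.4,"tx":45,"ty":-4.2,"tz":0,"ax":0,"ay":0,"az":0},{"claw":0.4,"tx":48,"ty":-4.5,"tz":0,"ax":0,"ay":0,"az":0}]'
python3 - <<'E'
from h import *
for c in("top","side"): stripes(c)
print(manip.read_state()["eef_pos"])
E
```

```text
time: 8.8
eef_pos: [531.8, 191.1, 75.7]
orientation: [-0.147, -3.138, 0.0]
ft_force: [-0.6, 0.0, 0.8]
grip_width: 0.598
gripper_force: 0.3
top d 619.6 ang -0.0927
 stripe [525.6 -77.6] t -28.6 len 88.0 off -89.1 rel ang 0.0903 ends L,R -93.0 -85.1
 stripe [631.7 189.1] t 246.8 len 97.7 off -8.1 rel ang -0.0005 ends L,R -8.1 -8.2
 stripe [729. -90.] t -22.1 len 86.4 off 114.6 rel ang 0.6 ends L,R 90.2 139.0
side d 585.4 ang 0.2073
 stripe [525.6 -78.3] t -184.8 len 90.0 off -87.2 rel ang -0.2062 ends L,R -78.0 -96.4
 stripe [631.8 189.2] t 55.1 len 102.1 off 71.8 rel ang -0.3049 ends L,R 87.2 56.5
 stripe [ 706.2 -149.3] t -291.5 len 82.7 off 74.9 rel ang 0.2996 ends L,R 62.7 87.1
[531.58398798 191.15310297  75.81720978]
```

```bash
python3 -m pendant '[{"claw":0.4,"tx":2.5,"ty":-0.2,"tz":0,"ax":0,"ay":0,"az":0},{"claw":0.4,"tx":5,"ty":-0.5,"tz":0,"ax":0,"ay":0,"az":0},{"claw":0.4,"tx":7,"ty":-0.7,"tz":0,"ax":0,"ay":0,"az":0},{"claw":0.4,"tx":8.2,"ty":-0.8,"tz":0,"ax":0,"ay":0,"az":0},{"claw":0.4,"tx":8.2,"ty":-0.8,"tz":0,"ax":0,"ay":0,"az":0},{"claw":0.4,"tx":8.2,"ty":-0.8,"tz":0,"ax":0,"ay":0,"az":0},{"claw":0.4,"tx":2,"ty":-0.2,"tz":0,"ax":0,"ay":0,"az":0},{"claw":0.4,"tx":-12,"ty":1.1,"tz":0,"ax":0,"ay":0,"az":0}]'
python3 - <<'E'
from h import *
stripes("top"); stripes("side")
show(measure("top"))
E
```

```text
time: 10.1
eef_pos: [519.2, 192.2, 75.9]
orientation: [0.148, 3.138, 0.0]
ft_force: [0.1, -0.5, -0.1]
grip_width: 0.601
gripper_force: 0.0
top d 619.5 ang -0.0928
 stripe [525.5 -77.4] t -28.4 len 88.0 off -89.1 rel ang 0.0904 ends L,R -93.1 -85.1
 stripe [639.6 188.2] t 246.6 len 101.0 off -0.1 rel ang 0.0 ends L,R -0.1 -0.1
 stripe [728.9 -89.9] t -22.0 len 86.4 off 114.6 rel ang 0.6001 ends L,R 90.2 139.0
side d 581.6 ang 0.2345
 stripe [525.6 -78.3] t -198.3 len 89.5 off -88.6 rel ang -0.2335 ends L,R -78.2 -98.9
 stripe [639.7 188.5] t 34.7 len 104.8 off 84.4 rel ang -0.335 ends L,R 101.6 67.2
 stripe [ 706.1 -149.2] t -309.2 len 82.5 off 70.5 rel ang 0.2717 ends L,R 59.5 81.6
n [ 0.9957 -0.0926]
d 619.5506
ymid -28.75
edge_ang -0.0927
```

The long divider is set: offset −0.1 mm, parallel to the edge. Now the short one.

```bash
python3 -m pendant '[{"claw":0.4,"tx":0,"ty":0,"tz":50,"ax":0,"ay":0,"az":0},{"claw":0.4,"tx":0,"ty":0,"tz":100,"ax":0,"ay":0,"az":0},{"claw":0.4,"tx":-18,"ty":-54,"tz":110,"ax":0,"ay":0,"az":0},{"claw":0.4,"tx":-37,"ty":-107,"tz":110,"ax":0,"ay":0,"az":0},{"claw":0.4,"tx":-56,"ty":-160,"tz":110,"ax":0,"ay":0,"az":0},{"claw":0.4,"tx":-74,"ty":-213,"tz":110,"ax":0,"ay":0,"az":0},{"claw":0.4,"tx":-91,"ty":-263.6,"tz":110,"ax":0,"ay":0,"az":0},{"claw":0.4,"tx":-91,"ty":-263.6,"tz":110,"ax":0,"ay":0,"az":0}]'
```

```text
time: 11.5
eef_pos: [428.1, -74.3, 186.2]
orientation: [0.157, 3.137, -0.001]
ft_force: [0.2, 1.0, -0.1]
grip_width: 0.599
gripper_force: 0.0
```

```bash
python3 -m pendant '[{"claw":0.4,"tx":0,"ty":0,"tz":-30,"ax":0,"ay":0,"az":0},{"claw":0.4,"tx":0,"ty":0,"tz":-65,"ax":0,"ay":0,"az":0},{"claw":0.4,"tx":0,"ty":0,"tz":-88,"ax":0,"ay":0,"az":0},{"claw":0.4,"tx":0,"ty":0,"tz":-100,"ax":0,"ay":0,"az":0},{"claw":0.4,"tx":0,"ty":0,"tz":-106,"ax":0,"ay":0,"az":0},{"claw":0.4,"tx":0,"ty":0,"tz":-109,"ax":0,"ay":0,"az":0},{"claw":0.4,"tx":0,"ty":0,"tz":-110,"ax":0,"ay":0,"az":0},{"claw":0.4,"tx":0,"ty":0,"tz":-110,"ax":0,"ay":0,"az":0}]'
python3 - <<'E'
from h import *
s=manip.read_state(); print(s["eef_pos"],s["orientation"])
stripes("top")
im=manip.capture("side"); cv2.imwrite("pics/s2.png",cv2.resize(im[100:280,200:440],None,fx=3,fy=3,interpolation=2)[:,:,::-1])
E
```

```text
time: 12.5
eef_pos: [429.1, -71.6, 76.4]
orientation: [0.147, 3.137, -0.001]
ft_force: [1.0, -0.4, -1.2]
grip_width: 0.6
gripper_force: 0.0
[429.07813868 -71.55089115  76.38529232] [ 1.47298523e-01  3.13699832e+00 -6.64923831e-04]
top d 619.4 ang -0.0903
 stripe [525.5 -77.5] t -29.8 len 88.0 off -89.0 rel ang 0.0868 ends L,R -92.9 -85.2
 stripe [639.6 188.1] t 245.0 len 100.6 off 0.6 rel ang -0.0034 ends L,R 0.8 0.5
 stripe [729. -90.] t -23.9 len 86.3 off 114.7 rel ang 0.5969 ends L,R 90.4 139.0
```

View pics/s2.png

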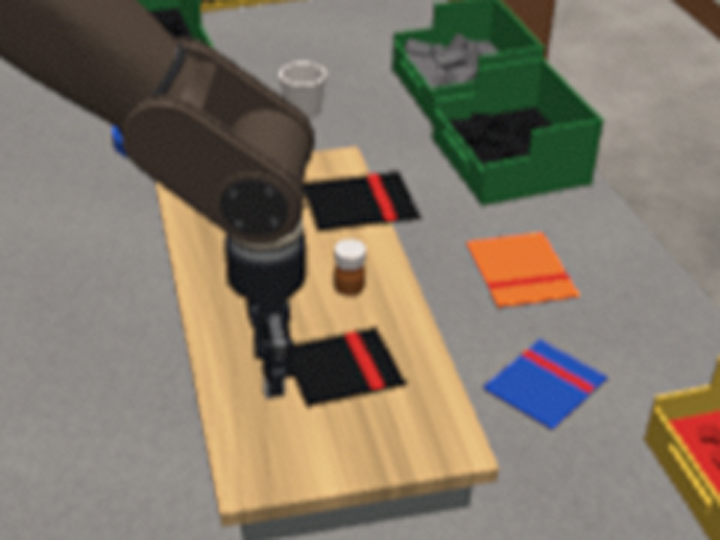

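The side view shows the long divider overhanging with the edge under its stripe at crop (382,198). The fingers are just behind the short divider at (272,390). Now I push.

```bash
python3 -m pendant '[{"claw":0.4,"tx":4,"ty":-0.4,"tz":0,"ax":0,"ay":0,"az":0},{"claw":0.4,"tx":10,"ty":-0.9,"tz":0,"ax":0,"ay":0,"az":0},{"claw":0.4,"tx":16,"ty":-1.5,"tz":0,"ax":0,"ay":0,"az":0},{"claw":0.4,"tx":22,"ty":-2.1,"tz":0,"ax":0,"ay":0,"az":0},{"claw":0.4,"tx":28,"ty":-2.6,"tz":0,"ax":0,"ay":0,"az":0},{"claw":0.4,"tx":34,"ty":-3.2,"tz":0,"ax":0,"ay":0,"az":0},{"claw":0.4,"tx":40,"ty":-3.8,"tz":0,"ax":0,"ay":0,"az":0},{"claw":0.4,"tx":46,"ty":-4.3,"tz":0,"ax":0,"ay":0,"az":0}]'; python3 -m pendant '[{"claw":0.4,"tx":7,"ty":-0.7,"tz":0,"ax":0,"ay":0,"az":0},{"claw":0.4,"tx":14,"ty":-1.3,"tz":0,"ax":0,"ay":0,"az":0},{"claw":0.4,"tx":21,"ty":-2,"tz":0,"ax":0,"ay":0,"az":0},{"claw":0.4,"tx":27,"ty":-2.5,"tz":0,"ax":0,"ay":0,"az":0},{"claw":0.4,"tx":33,"ty":-3.1,"tz":0,"ax":0,"ay":0,"az":0},{"claw":0.4,"tx":38,"ty":-3.6,"tz":0,"ax":0,"ay":0,"az":0},{"claw":0.4,"tx":42,"ty":-3.9,"tz":0,"ax":0,"ay":0,"az":0},{"claw":0.4,"tx":45,"ty":-4.2,"tz":0,"ax":0,"ay":0,"az":0}]';python3 - <<'E'
from h import *
stripes("top"); stripes("side")
print(manip.read_state()["eef_pos"]@[.9956,-.0936,0])
E
```

```text
time: 13.7
eef_pos: [475.1, -75.8, 75.8]
orientation: [0.147, 3.138, -0.0]
ft_force: [-0.6, 0.6, 0.5]
grip_width: 0.6
gripper_force: 0.5
time: 14.7
eef_pos: [519.9, -79.9, 75.8]
orientation: [-0.147, -3.138, 0.0]
ft_force: [-0.3, -0.6, -0.3]
grip_width: 0.599
gripper_force: 0.2
top d 619.4 ang -0.0904
 stripe [604.7 -92.1] t -37.1 len 87.9 off -8.9 rel ang -0.0084 ends L,R -8.6 -9.3
 stripe [639.6 188.2] t 245.2 len 101.0 off 0.6 rel ang -0.0018 ends L,R 0.7 0.5
 stripe [729. -90.] t -23.9 len 86.4 off 114.7 rel ang 0.5977 ends L,R 90.4 139.0
side d 532.0 ang -0.0422
 stripe [604.7 -92.5] t -66.9 len 92.6 off 76.0 rel ang -0.0594 ends L,R 78.8 73.3
 stripe [ 706.1 -149.2] t -119.3 len 82.3 off 179.8 rel ang 0.5486 ends L,R 158.3 201.2
524.8430080818533
```

```bash
python3 -m pendant '[{"claw":0.4,"tx":3,"ty":-0.3,"tz":0,"ax":0,"ay":0,"az":0},{"claw":0.4,"tx":5.5,"ty":-0.5,"tz":0,"ax":0,"ay":0,"az":0},{"claw":0.4,"tx":7.5,"ty":-0.7,"tz":0,"ax":0,"ay":0,"az":0},{"claw":0.4,"tx":8.8,"ty":-0.8,"tz":0,"ax":0,"ay":0,"az":0},{"claw":0.4,"tx":8.8,"ty":-0.8,"tz":0,"ax":0,"ay":0,"az":0},{"claw":0.4,"tx":8.8,"ty":-0.8,"tz":0,"ax":0,"ay":0,"az":0},{"claw":0.4,"tx":2,"ty":-0.2,"tz":0,"ax":0,"ay":0,"az":0},{"claw":0.4,"tx":-12,"ty":1.1,"tz":0,"ax":0,"ay":0,"az":0}]' && python3 -m pendant '[{"claw":0.4,"tx":-20,"ty":1,"tz":10,"ax":0,"ay":0,"az":0},{"claw":0.4,"tx":-20,"ty":1,"tz":55,"ax":0,"ay":0,"az":0},{"claw":0.4,"tx":-20,"ty":1,"tz":105,"ax":0,"ay":0,"az":0},{"claw":0.4,"tx":-20,"ty":-30,"tz":150,"ax":0,"ay":0,"az":0},{"claw":0.4,"tx":-20,"ty":-80,"tz":175,"ax":0,"ay":0,"az":0},{"claw":0.4,"tx":-20,"ty":-135,"tz":180,"ax":0,"ay":0,"az":0},{"claw":0.4,"tx":-20,"ty":-185,"tz":180,"ax":0,"ay":0,"az":0},{"claw":0.4,"tx":-20,"ty":-230,"tz":180,"ax":0,"ay":0,"az":0}]'
python3 - <<'E'
from h import *
stripes("top"); stripes("side")
r,f=rectify("top",65); cv2.imwrite("pics/rect2.png",cv2.resize(r,None,fx=.7,fy=.7)[:,:,::-1])
E
```

```text
time: 16.0
eef_pos: [507.2, -78.8, 75.9]
orientation: [0.147, 3.138, -0.0]
ft_force: [-0.2, -0.1, -0.3]
grip_width: 0.597
gripper_force: 0.0
time: 17.0
eef_pos: [486.5, -310.1, 255.8]
orientation: [-0.148, -3.138, -0.0]
ft_force: [0.2, 0.5, -0.4]
grip_width: 0.603
gripper_force: 0.0
top d 618.7 ang -0.0932
 stripe [613.1 -92.5] t -35.0 len 90.9 off 0.3 rel ang -0.0005 ends L,R 0.3 0.3
 stripe [639.6 188.2] t 246.9 len 101.0 off 0.6 rel ang 0.0009 ends L,R 0.6 0.7
 stripe [729. -90.] t -21.8 len 86.4 off 115.4 rel ang 0.6009 ends L,R 91.0 139.9
side d 581.6 ang -0.0368
 stripe [ 706.1 -149.2] t -123.2 len 82.5 off 129.5 rel ang 0.5434 ends L,R 108.2 150.9
```

View pics/rect2.png

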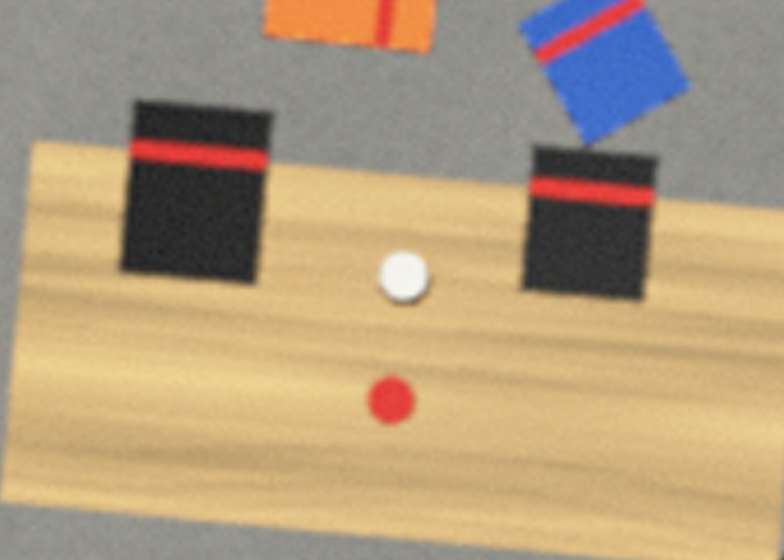

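Both stripes lie along the shelf edge, at (200,155) and (592,192). The jar, the spool and the look-alikes haven't moved, and the arm is clear.

```bash
python3 -c "
from station import manip
print(manip.job_done())"
```

```text
the job is handed in; nothing more can be done
None
```

Both dividers now overhang the shelf's far edge with the edge running under their red stripes (the camera puts the centre lines within about 1 mm of it), the jar, spool and look-alikes are where they were, the arm is clear, and the job was handed in at about 17 s.

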